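Transfer medicine bottles to the steel rack in reverse order

TASK

Move the four medicine bottles from the grey carrier tray into the wells of the steel rack, one to a well, with the order of the row reversed: the bottle that was leftmost in the carrier ends up rightmost in the rack, the second from the left ends up second from the right, and so on. Keep the bottles upright, never tipping one over, and leave each standing on the floor of its well, released.

Things in the scene. Friction and masses are not known exactly. Their poses are not given: they have to be found in the camera images.
- tall: Slim round medicine bottle, 26 mm in diameter, 76 mm tall, straight sides up to 54 mm, cap 20 mm wide. About 45 g. Amber glass, paper label, aluminium cap. Origin: centre of the underside, z up. 
- wide: Wide round medicine bottle, 44 mm in diameter, 68 mm tall, straight sides up to 46 mm, cap 28 mm wide. About 110 g. Amber glass, paper label, aluminium cap. Origin: centre of the underside, z up. 
- square: Square medicine bottle, 34 x 34 mm, 66 mm tall, straight sides up to 48 mm, cap 22 mm wide. About 90 g. x and y are square to its sides. Amber glass, paper label, aluminium cap. Origin: centre of the underside, z up. 
- flat: Flat oblong medicine bottle, 24 mm (its x) by 46 mm (its y), 70 mm tall, straight sides up to 52 mm, cap 20 mm wide. About 80 g. Amber glass, paper label, aluminium cap. Origin: centre of the underside, z up. 
- carrier: Shallow grey plastic carrier tray, fixed, 84 mm (x) by 284 mm (y), rim 14 mm high, a small lug at each end. Four places in a row at y = +99, +33, -33, -99 mm, each with a round white plastic seat; at the start one bottle stands on each, in any order. Origin: centre of the underside, z up.
- rack: Stainless steel rack, fixed, empty at the start, 70 mm (x) by 268 mm (y), left or right of the carrier. Four equal square wells 62 mm wide in a row, centred at y = +99, +33, -33, -99 mm; well floor 5 mm and wall tops 20 mm above the underside, walls 4 mm thick. Its y, like the carrier's, points to the robot's left within 17 degrees. Origin: centre of the underside, z up.
- seat_tall: Round white plastic seat, 60 mm in diameter, 4 mm thick, fixed in the carrier, under the slim round bottle at the start (all four seats look the same; it marks the place that bottle came from). Its top is 9 mm above the table. Origin: centre of the underside.
- seat_wide: Round white plastic seat, 60 mm in diameter, 4 mm thick, fixed in the carrier, under the wide round bottle at the start (all four seats look the same; it marks the place that bottle came from). Its top is 9 mm above the table. Origin: centre of the underside.
- seat_square: Round white plastic seat, 60 mm in diameter, 4 mm thick, fixed in the carrier, under the square bottle at the start (all four seats look the same; it marks the place that bottle came from). Its top is 9 mm above the table. Origin: centre of the underside.
- seat_flat: Round white plastic seat, 60 mm in diameter, 4 mm thick, fixed in the carrier, under the flat oblong bottle at the start (all four seats look the same; it marks the place that bottle came from). Its top is 9 mm above the table. Origin: centre of the underside.

How it is judged:
By the outcome, as a careful person would: the job done as asked, in the order asked, and still so for the second after the job is handed in, with the robot touching nothing.
It also fails if it takes over 115 s, if anything falls off the work surface, if the arm or the gripper's body presses on something with over 40 N, if the wrist force passes 120 N, or if a joint passes its speed limit or range.

ROBOT

A 7-joint arm with a two-finger parallel gripper is mounted at the origin on the work surface. World frame = base frame: x ahead of the robot, y to its left, z up, the work surface at z = 0. Lengths are in m, angles in rad, forces in N, time in s.
With the tool pointing down it reaches from about 0.425 to 0.875 m from the base axis. Payload 9.9 kg.
Tool frame: the origin (TCP) lies on the centre line of the jaws, within the pads' length; the fingertips stand 19 mm ahead of it and the grasp point (between the pads) is the TCP (r.tip_extent is the distance from the TCP to the fingertips, in m); z points along the fingers, x is the direction in which the jaws open and shut, and the axes are right-handed (so a half turn about z gives the same grasp; the last joint's range is limited). The gripper opens to 85 mm and grips with 20 to 120 N. Pads are 22 mm wide; open, the fingers measure 114 mm over their backs; the gripper's body (76 mm by 85 mm) begins 54 mm behind the grasp point. The pads swing forward as they close: fully open they stand 13 mm farther back than shut.
Start: joints at [-1.334, 0.576, 0.025, 1.437, -0.015, 1.129, -0.057], TCP at [0.213, 0.641, 0.217] pointing down, gripper open.
Joint ranges: [-2.76, 2.76], [-0.34, 2.15], [-1.52, 1.57], [0.19, 2.46], [-1.09, 4.23], [0.17, 1.99], [-2.82, 2.82]. Speed limits (rad/s): [2.22, 2.22, 3.01, 3.01, 3.14, 3.14, 3.14].

INTERFACE

Orientations are given as a unit quaternion [x, y, z, w].
In Python, from bench import monitor, vision, r, spotter gives the robot as it stands.
- The arm moves only by the shell command python3 -m handwheel 'ROWS' [FORCE]. ROWS is a JSON object of lists of equal length, an entry for each row: "hand": the finger opening in m, from 0 to 0.0854; "offset": the shift along the tool's x, y, z in m, a list of three; "delta_rot": the turn, a rotation vector about the tool's x, y, z in degrees, a list of three. In form: {"hand": [hand, ...], "offset": [[x, y, z], ...], "delta_rot": [[wx, wy, wz], ...]}. A call has exactly 5 rows; each row shifts and turns the commanded pose from where the row before left it, along the tool's axes as they then stand; what a row does not reach is not made up. A row lasts 1/8 s, in which the tool goes at most 62.5 mm and 10.7 degrees, less where a joint would pass 70% of its speed; a pose out of reach is approached as far as the arm can. A call is refused whole if a number of a shift passes 0.0625 or a number of a turn 10.7, either way. A call with a gripper value outside its range is refused whole. The fingers move at their own pace and stop on an object; FORCE is the grip in N (left out, the last holds). Time passes only in rows, so rows that do not move let the fingers close, or fill a call up. It gives the time, the measured TCP pose, the force and the opening at its end, in the units of the state.
- monitor.observe(): the state, without advancing time (a new reading comes with each control period).
- vision.capture(name): name is "scene" or "top"; returns the picture (420x560x3 uint8, red, green, blue); there is no depth.
- vision.get_calibration(name): a dict with "fx", "fy", "cx", "cy" (pixels), "eye" and "rotation" of the camera in the world. Camera axes: x right, y down, z forward; pixel columns grow to the right and rows downward; lengths in m; the calibration is good to about 2 mm. A picture is of the moment at which its call begins. get_calibration takes no time and is no camera call.
- r.hand_in(): hands the job in, once; it reports no verdict.
Trained networks look in the newest picture that a camera, given by its name, has taken for a name from the list of things; names that differ only in an ending like _2 or _b are one class to them, and where a whole thing is asked for, a point or a joint stands for the part that bears it (a point fixed in the world has none). Each returns a list of dicts, best first, with "score" (0 to 1); they miss things now and then, are a little off and sometimes report something else, mostly with a low value. They report only what shows in the picture. A call takes as long as a camera call.
- spotter.masks_of(camera, thing): "pixels" (420x560 bool, what is visible of it) and "extent" ([left, top, right, bottom] in pixels, round what is visible of it).
The state is a dict: "clock": time; "joints": joint angles; "qvel": joint speeds; "tau": joint torques, N m; "position": TCP position; "orientation": TCP orientation; "force": force on the tool from outside, world axes, zero at the start; "moment": the same for the moment, N m; "width": finger opening in m.
Only numpy, scipy, OpenCV 4.12 (cv2) and the standard library are available. Lean on these libraries where they do the work, as an engineer would, in place of code of your own. Each camera call takes 0.05 s, during which the arm holds its last target. There are 200 camera calls.

## Working session

There is one attempt and no reset: what is moved stays moved. The work goes in short steps, Python scripts to look and compute and a shell command to move; the robot and the scene stay as the last step left them, time stands still between calls to the robot, and variables do not carry over. Pictures are saved under pics/ and viewed, about 12 in all and at most 16, crops included, and the job is handed in when it is done.

```bash
mkdir -p pics
python3 - <<'E'
from bench import monitor, vision, r, spotter
import cv2,numpy as np
for n in("scene","top"):
    im=vision.capture(n); cv2.imwrite(f"pics/{n}0.png",im[:,:,::-1])
    c=vision.get_calibration(n); print(n,{k:np.round(v,4).tolist() for k,v in c.items()})
    for t in("tall","wide","square","flat","carrier","rack","seat_tall"):
        print(t,[(round(d["score"],2),np.round(d["extent"]).tolist(),np.round(np.argwhere(d["pixels"]).mean(0)[::-1],1).tolist(), int(d["pixels"].sum())) for d in spotter.masks_of(n,t)][:5])
s=monitor.observe();print({k:np.round(v,4).tolist() for k,v in s.items()},r.tip_extent)
E
```

```text
scene {'fx': 412.5159, 'fy': 412.5159, 'cx': 281.1974, 'cy': 205.8052, 'eye': [0.8885, 0.2636, 0.5793], 'rotation': [0.4327, 0.8381, -0.2945, -0.154]}
tall [(0.58, [350.0, 238.0, 371.0, 277.0], [360.1, 255.6], 562)]
wide [(0.92, [315.0, 214.0, 341.0, 256.0], [326.2, 235.4], 1023)]
square [(0.71, [387.0, 258.0, 419.0, 301.0], [402.1, 279.7], 896)]
flat [(0.62, [419.0, 284.0, 467.0, 326.0], [441.8, 303.5], 1237)]
carrier [(0.97, [288.0, 215.0, 479.0, 355.0], [385.9, 290.0], 4745), (0.41, [418.0, 310.0, 460.0, 334.0], [437.9, 322.7], 414)]
rack [(0.64, [158.0, 118.0, 274.0, 216.0], [217.7, 166.3], 4404)]
seat_tall [(0.93, [342.0, 253.0, 378.0, 285.0], [359.7, 271.5], 617)]
top {'fx': 522.9593, 'fy': 522.9593, 'cx': 282.1596, 'cy': 203.0756, 'eye': [0.4582, -0.0016, 0.9741], 'rotation': [0.717, -0.696, 0.0255, -0.0278]}
tall [(0.73, [181.0, 181.0, 199.0, 200.0], [190.1, 190.3], 254), (0.38, [213.0, 178.0, 246.0, 210.0], [232.2, 192.4], 224)]
wide [(0.91, [214.0, 184.0, 240.0, 207.0], [225.7, 195.3], 525), (0.68, [179.0, 183.0, 198.0, 198.0], [190.4, 190.3], 253)]
square [(0.94, [141.0, 180.0, 167.0, 204.0], [152.9, 191.8], 482)]
flat [(0.6, [99.0, 178.0, 138.0, 199.0], [118.5, 188.1], 455)]
carrier [(0.93, [89.0, 171.0, 260.0, 217.0], [176.1, 193.4], 4005)]
rack [(0.75, [296.0, 188.0, 451.0, 257.0], [375.3, 220.7], 5691)]
seat_tall [(0.96, [174.0, 174.0, 209.0, 210.0], [192.3, 194.8], 587)]
{'clock': 0.8, 'joints': [-1.3338, 0.5756, 0.0249, 1.4371, -0.015, 1.129, -0.0565], 'qvel': [-0.0015, -0.0001, 0.0015, -0.0016, -0.0015, 0.0011, 0.0016], 'tau': [-0.0017, -76.5422, 2.2481, -28.63, 0.0154, 0.0023, 0.0], 'position': [0.2128, 0.6406, 0.2173], 'orientation': [0.811, 0.5851, 0.0, -0.0], 'force': [-0.4781, 0.0129, 0.0308], 'moment': [0.0339, 0.0064, -0.0468], 'width': 0.0853} 0.019
```

View pics/top0.png

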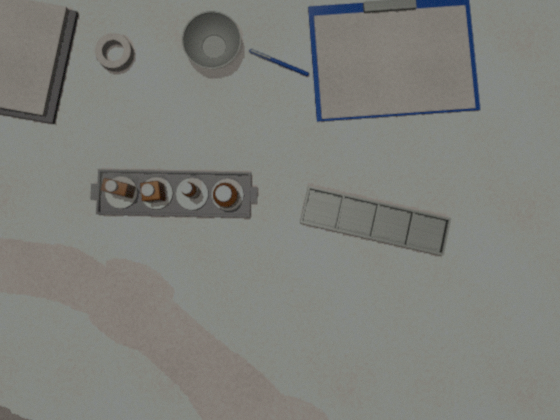

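View pics/scene0.png

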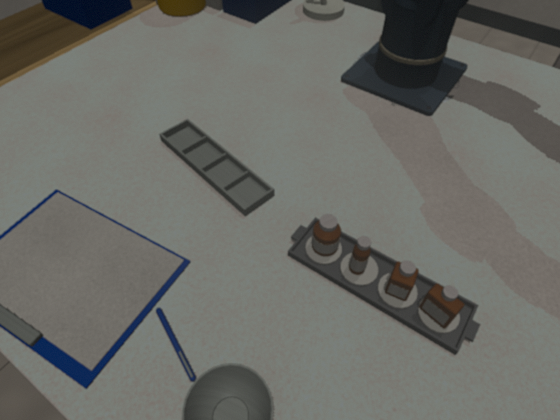

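```bash
cat > h.py <<'E'
from bench import monitor, vision, r, spotter
import cv2, numpy as np
from scipy.optimize import minimize
from scipy.spatial.transform import Rotation as R
def proj(n,P):
    c=vision.get_calibration(n); q=R.from_quat(c["rotation"]).as_matrix() if np.ndim(c["rotation"])==1 else np.array(c["rotation"])
    p=(np.asarray(P)-c["eye"])@q
    return np.c_[c["fx"]*p[:,0]/p[:,2]+c["cx"],c["fy"]*p[:,1]/p[:,2]+c["cy"]]
def box(a,b,z0,z1): return np.array([[x,y,z] for x in(-a/2,a/2) for y in(-b/2,b/2) for z in(z0,z1)])
def cyl(d,z0,z1): return np.array([[d/2*np.cos(t),d/2*np.sin(t),z] for t in np.arange(0,6.28,.2) for z in(z0,z1)])
M={"tall":np.r_[cyl(.026,0,.054),cyl(.02,.06,.076)],"wide":np.r_[cyl(.044,0,.046),cyl(.028,.055,.068)],
"square":np.r_[box(.034,.034,0,.048),cyl(.022,.055,.066)],"flat":np.r_[box(.024,.046,0,.052),cyl(.02,.058,.07)],
"carrier":np.r_[box(.084,.284,0,.014)],"rack":box(.07,.268,0,.02),"seat_tall":cyl(.06,0,.004)}
S=8
def hullmask(n,P):
    h=cv2.convexHull(proj(n,P).astype(np.float32))
    m=np.zeros((420,560),np.uint8); cv2.fillConvexPoly(m,np.round((h-0.0)*16).astype(np.int32),255,cv2.LINE_AA,4); return m/255.
def place(t,x,y,z,w):
    return M[t]@R.from_euler("z",w).as_matrix().T+[x,y,z]
def fit(t,z,masks,x0,y0,yaws):
    ms={n:cv2.GaussianBlur(m.astype(float),(0,0),1) for n,m in masks.items()}
    def cost(p,w=None):
        e=0
        for n,m in ms.items():
            g=cv2.GaussianBlur(hullmask(n,place(t,p[0],p[1],z,p[2]*10)),(0,0),1)
            e+=((g-m)**2).sum()/m.sum()
        return e
    best=None
    for w in yaws:
        s=minimize(cost,[x0,y0,w/10],method="Nelder-Mead",options=dict(initial_simplex=np.array([[x0,y0,w/10],[x0+.01,y0,w/10],[x0,y0+.01,w/10],[x0,y0,w/10+.01]]),xatol=1e-5,fatol=1e-5))
        if best is None or s.fun<best.fun: best=s
    return best.x*[1,1,10],best.fun
def look(ts,zz,tag,cams=("scene","top"),guess={}):
    out={}
    ims={n:vision.capture(n) for n in cams}
    for n in cams: cv2.imwrite(f"pics/{n}{tag}.png",ims[n][:,:,::-1])
    for t in ts:
        masks={}
        for n in cams:
            d=spotter.masks_of(n,t)
            if d: masks[n]=d[0]["pixels"]
        c=[]
        for sel in [masks]+[{n:masks[n]} for n in masks]:
            g=guess.get(t)
            p,f=fit(t,zz[t],sel,g[0],g[1],[0] if t in("tall","wide","seat_tall") else ([-.2,.2] if t in("carrier","rack") else [-.6,-.2,.2,.6]))
            c.append((np.round(p[:2],4).tolist(),round(np.degrees(p[2]),1),round(f,3)))
        print(t,list(masks),*c)
        out[t]=c[0]
    return out
E
python3 - <<'E'
from h import *
zz=dict(tall=.009,wide=.009,square=.009,flat=.009,carrier=0,rack=0,seat_tall=.005)
g=dict(tall=(.485,.17),wide=(.48,.1),square=(.485,.235),flat=(.49,.3),carrier=(.48,.2),rack=(.42,-.17),seat_tall=(.48,.17))
look(zz,zz,"1",guess=g)
E
```

```text
tall ['scene', 'top'] ([0.546, 0.169], np.float64(-1.6), np.float64(0.168)) ([0.5458, 0.1696], np.float64(-5.9), np.float64(0.067)) ([0.4596, -0.014], np.float64(102.2), np.float64(1.616))
wide ['scene', 'top'] ([0.5397, 0.1054], np.float64(-50.3), np.float64(0.089)) ([0.5397, 0.1059], np.float64(-33.7), np.float64(0.038)) ([0.5399, 0.1043], np.float64(-11.7), np.float64(0.043))
square ['scene', 'top'] ([0.5415, 0.2377], np.float64(7.3), np.float64(0.123)) ([0.5416, 0.2382], np.float64(7.1), np.float64(0.041)) ([0.5414, 0.2364], np.float64(5.3), np.float64(0.071))
flat ['scene', 'top'] ([0.5466, 0.3003], np.float64(-13.9), np.float64(0.118)) ([0.547, 0.3011], np.float64(-8.9), np.float64(0.077)) ([0.5463, 0.299], np.float64(-14.4), np.float64(0.025))
carrier ['scene', 'top'] ([0.5436, 0.2047], np.float64(0.5), np.float64(2.004)) ([0.5439, 0.2056], np.float64(0.5), np.float64(1.16)) ([0.5431, 0.2038], np.float64(0.4), np.float64(0.84))
rack ['scene', 'top'] ([0.5028, -0.1678], np.float64(-11.4), np.float64(0.044)) ([0.5018, -0.1673], np.float64(-11.8), np.float64(0.02)) ([0.5035, -0.1681], np.float64(-11.1), np.float64(0.019))
seat_tall ['scene', 'top'] ([0.5435, 0.1716], np.float64(-18.4), np.float64(0.992)) ([0.5446, 0.1724], np.float64(-22.9), np.float64(0.49)) ([0.5428, 0.17], np.float64(-25.0), np.float64(0.479))
```

```bash
cat >> h.py <<'E'
def plan(x,y,z,yaw=None):
    s=monitor.observe(); q=R.from_quat(s["orientation"]).as_matrix(); p=np.array(s["position"])
    yn=np.degrees(np.arctan2(q[1,0],q[0,0])); tilt=np.degrees(np.arccos(-q[2,2]))
    print("t",round(s["clock"],2),"pos",p.round(4),"yaw",yn.round(2),"tilt",tilt.round(2),"F",np.round(s["force"],1),"w",round(s["width"],4))
    if yaw is None: yaw=yn
    o=q.T@(np.array([x,y,z])-p)
    print("turn z first",round(yn-yaw,2),"offset before turn",o.round(4))
    print("offset after turn",(R.from_euler("z",-np.radians(yn-yaw)).as_matrix()@o).round(4))
E
python3 -m handwheel '{"hand":[0.0854,0.0854,0.0854,0.0854,0.0854],"offset":[[0,0,0],[0,0,0],[0,0,0],[0,0,0],[0,0,0]],"delta_rot":[[0,0,8.56],[0,0,8.56],[0,0,8.56],[0,0,8.56],[0,0,8.56]]}' 40
python3 -m handwheel '{"hand":[0.0854,0.0854,0.0854,0.0854,0.0854],"offset":[[0,0,0],[0,0,0],[0,0,0],[0,0,0],[0,0,0]],"delta_rot":[[0,0,8.56],[0,0,8.56],[0,0,8.56],[0,0,8.56],[0,0,8.56]]}' 40
python3 -c "
from h import *
plan(.5466,.3003,.2,-14)"
```

```text
clock: 2.22
position: [0.2128, 0.6406, 0.2173]
orientation: [0.969, 0.246, -0.0, -0.0]
force: [-0.5, 0.1, -0.9]
width: 0.0853
clock: 2.85
position: [0.2127, 0.6406, 0.2173]
orientation: [0.992, -0.124, -0.0, -0.0]
force: [0.4, 0.0, -0.6]
width: 0.0854
t 2.85 pos [0.2127 0.6406 0.2173] yaw -14.25 tilt 0.01 F [ 0.4  0.  -0.6] w 0.0854
turn z first -0.25 offset before turn [0.4074 0.2477 0.0172]
offset after turn [0.4063 0.2494 0.0172]
```

```bash
python3 -m handwheel '{"hand":[0.0854,0.0854,0.0854,0.0854,0.0854],"offset":[[0.0407,0.0248,0.0017],[0.0407,0.0248,0.0017],[0.0407,0.0248,0.0017],[0.0407,0.0248,0.0017],[0.0407,0.0248,0.0017]],"delta_rot":[[0,0,0],[0,0,0],[0,0,0],[0,0,0],[0,0,0]]}'
python3 -m handwheel '{"hand":[0.0854,0.0854,0.0854,0.0854,0.0854],"offset":[[0.0407,0.0248,0.0017],[0.0407,0.0248,0.0017],[0.0407,0.0248,0.0017],[0.0407,0.0248,0.0017],[0.0407,0.0248,0.0017]],"delta_rot":[[0,0,0],[0,0,0],[0,0,0],[0,0,0],[0,0,0]]}'
python3 -c "
from h import *
plan(.5466,.3003,.048,-14)"
```

```text
clock: 3.48
position: [0.3813, 0.4701, 0.2089]
orientation: [0.993, -0.122, 0.0, -0.0]
force: [0.2, 0.6, -0.5]
width: 0.0854
clock: 4.1
position: [0.5488, 0.3006, 0.2004]
orientation: [0.993, -0.122, 0.0, -0.0]
force: [0.3, 0.1, 0.9]
width: 0.0853
t 4.1 pos [0.5488 0.3006 0.2004] yaw -13.96 tilt 0.02 F [0.3 0.1 0.9] w 0.0853
turn z first 0.04 offset before turn [-0.0021  0.0009  0.1524]
offset after turn [-0.0021  0.0009  0.1524]
```

```bash
python3 -m handwheel '{"hand":[0.0854,0.0854,0.0854,0.07,0.06],"offset":[[-0.002,0.001,0.05],[0,0,0.05],[0,0,0.03],[0,0,0.015],[0,0,0.007]],"delta_rot":[[0,0,0],[0,0,0],[0,0,0],[0,0,0],[0,0,0]]}'
python3 -m handwheel '{"hand":[0.05,0.04,0.03,0.015,0.015],"offset":[[0,0,0],[0,0,0],[0,0,0],[0,0,0],[0,0,0]],"delta_rot":[[0,0,0],[0,0,0],[0,0,0],[0,0,0],[0,0,0]]}' 40
python3 -c "
from h import *
plan(.4832,-.2649,.2)
look(['flat'],dict(flat=.009),'2',guess=dict(flat=(.5466,.3)))"
```

```text
clock: 4.72
position: [0.5459, 0.3012, 0.0481]
orientation: [0.993, -0.122, 0.0, 0.0]
force: [-0.2, -0.3, 0.5]
width: 0.06
clock: 5.35
position: [0.5462, 0.3013, 0.049]
orientation: [0.993, -0.122, 0.001, -0.0]
force: [0.8, -0.3, 6.2]
width: 0.0181
t 5.35 pos [0.5462 0.3013 0.049 ] yaw -13.98 tilt 0.07 F [ 0.8 -0.3  6.2] w 0.0181
turn z first 0.0 offset before turn [ 0.0758  0.5645 -0.1514]
offset after turn [ 0.0758  0.5645 -0.1514]
flat ['scene', 'top'] ([0.5473, 0.3008], np.float64(-13.9), np.float64(1.035)) ([0.5498, 0.3015], np.float64(-9.8), np.float64(0.604)) ([0.5443, 0.2898], np.float64(-14.4), np.float64(0.365))
```

View pics/scene2.png

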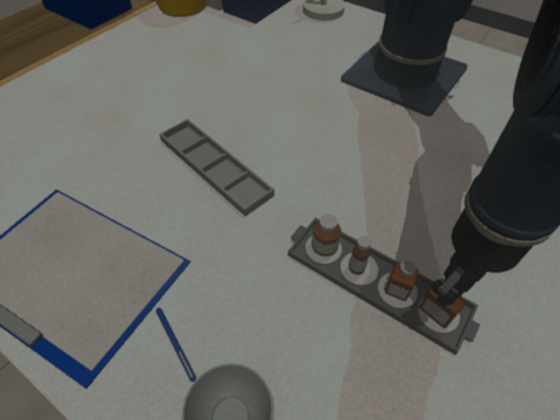

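```bash
python3 -c "
from h import *
a=cv2.imread('pics/scene2.png')[230:360,380:510];b=cv2.imread('pics/top2.png')[130:260,70:200]
im=np.hstack([cv2.resize(i,(400,400),interpolation=2) for i in (a,b)]);cv2.imwrite('pics/c2.png',np.clip(im*1.8,0,255).astype(np.uint8))
print(proj('scene',[[.5462,.3013,.049],[.5462,.3013,.03]]),proj('top',[[.5462,.3013,.049]]))"
```

```text
[[443.97023571 300.57986582]
 [439.84287897 306.52857621]] [[114.63370973 187.88750353]]
```

View pics/c2.png

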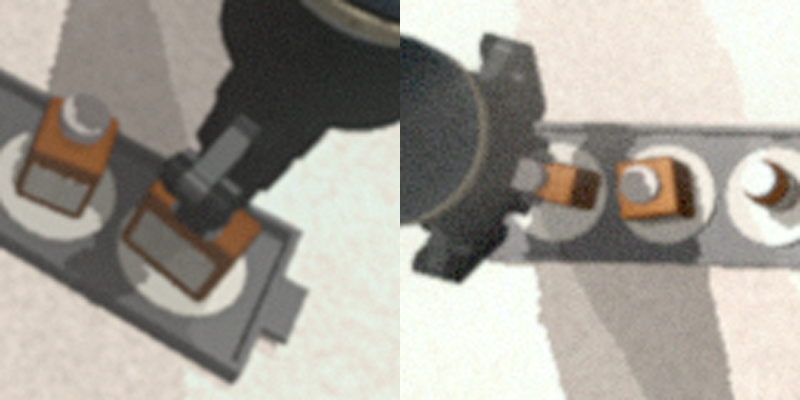

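```bash
python3 -c "
from h import *
s=monitor.observe();print(s['clock'],s['width'])
im=vision.capture('scene');print(monitor.observe()['width'],monitor.observe()['force'])
c=cv2.resize(im[230:330,390:490,::-1],(600,600),interpolation=2);c=np.clip(c*1.8,0,255).astype(np.uint8)
a=np.radians(-14);u=np.array([np.cos(a),np.sin(a),0]);T=np.array([.5462,.3013,0])
for sx,col in((-1,(0,0,255)),(1,(0,255,0))):
  for z in(.03,.049,.068,.1):
    p=(proj('scene',[T+sx*u*.011+[0,0,z]])[0]-[390,230])*6;cv2.circle(c,tuple(int(v) for v in p),4,col,-1)
P=proj('scene',place('flat',.5466,.3003,.009,a))
for p in P[:8]: cv2.circle(c,tuple(int(v) for v in (p-[390,230])*6),3,(255,0,0),-1)
cv2.imwrite('pics/c3.png',c)"
```

```text
5.55 0.017884848479857662
0.018316573917879938 [ 0.34539213 -0.04745438  6.56837453]
```

View pics/c3.png

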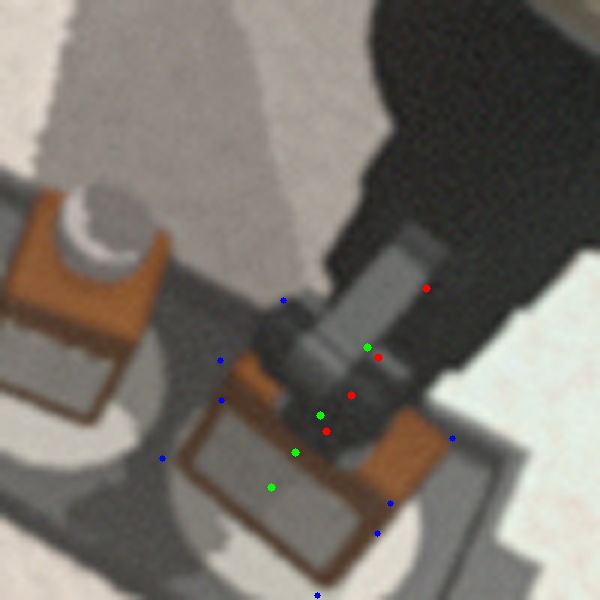

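```bash
python3 -m handwheel '{"hand":[0.06,0.06,0.06,0.06,0.06],"offset":[[0,0,0],[0,0,0],[0,0,0.005],[0,0,0.005],[0,0,0.005]],"delta_rot":[[0,0,0],[0,0,0],[0,0,0],[0,0,0],[0,0,0]]}'
python3 -c "
from h import *
plan(.5466,.3003,.048,-14)
im=vision.capture('scene')
c=cv2.resize(im[230:330,390:490,::-1],(500,500),interpolation=2);c=np.clip(c*1.8,0,255).astype(np.uint8)
t=vision.capture('top')
d=cv2.resize(t[140:240,70:170,::-1],(300,300),interpolation=2);d=np.clip(d*1.8,0,255).astype(np.uint8)
a=np.radians(-14);u=np.array([np.cos(a),np.sin(a),0]);p0=monitor.observe()['position'];T=np.array([p0[0],p0[1],0])
for sx,col in((-1,(0,0,255)),(1,(0,255,0))):
  for z in(.015,.034,.064,.1):
    p=(proj('scene',[T+sx*u*.03+[0,0,z]])[0]-[390,230])*5;cv2.circle(c,tuple(int(v) for v in p),3,col,-1)
cv2.imwrite('pics/c4.png',np.hstack([c,np.vstack([d,np.zeros((200,300,3),np.uint8)])]))"
```

```text
clock: 6.22
position: [0.5455, 0.301, 0.0327]
orientation: [0.993, -0.122, -0.0, 0.0]
force: [-0.1, -0.3, -0.6]
width: 0.0601
t 6.22 pos [0.5455 0.301  0.0327] yaw -13.98 tilt 0.03 F [-0.1 -0.3 -0.6] w 0.0601
turn z first 0.02 offset before turn [ 0.0012  0.0004 -0.0153]
offset after turn [ 0.0012  0.0004 -0.0153]
```

View pics/c4.png

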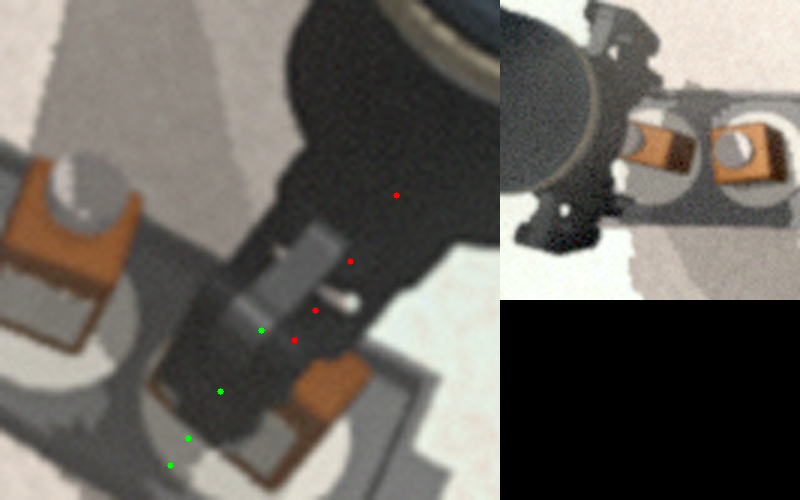

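```bash
python3 -m handwheel '{"hand":[0.06,0.06,0.06,0.06,0.06],"offset":[[0.001,0,0.005],[0,0,0.005],[0,0,0.004],[0,0,0],[0,0,0]],"delta_rot":[[0,0,0],[0,0,0],[0,0,0],[0,0,0],[0,0,0]]}'
python3 -m handwheel '{"hand":[0.05,0.04,0.03,0.015,0.015],"offset":[[0,0,0],[0,0,0],[0,0,0],[0,0,0],[0,0,0]],"delta_rot":[[0,0,0],[0,0,0],[0,0,0],[0,0,0],[0,0,0]]}' 40
python3 -c "
from h import *
plan(.4832,-.2649,.2)
im=vision.capture('scene')
c=cv2.resize(im[230:330,390:490,::-1],(500,500),interpolation=2);c=np.clip(c*1.8,0,255).astype(np.uint8)
cv2.imwrite('pics/c5.png',c)"
```

```text
clock: 6.95
position: [0.5467, 0.3008, 0.0194]
orientation: [0.993, -0.122, 0.0, -0.0]
force: [0.2, -0.1, 0.7]
width: 0.0597
clock: 7.58
position: [0.5467, 0.3009, 0.0194]
orientation: [0.993, -0.122, 0.0, -0.0]
force: [0.6, 0.6, 1.8]
width: 0.023
t 7.58 pos [0.5467 0.3009 0.0194] yaw -13.98 tilt 0.01 F [0.6 0.6 1.8] w 0.023
turn z first 0.0 offset before turn [ 0.0751  0.5644 -0.1807]
offset after turn [ 0.0751  0.5644 -0.1807]
```

View pics/c5.png

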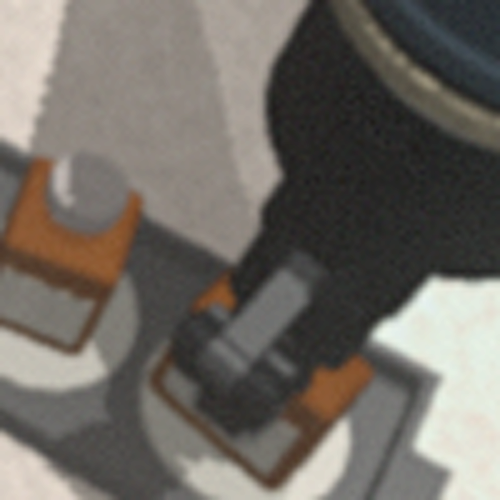

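```bash
python3 -m handwheel '{"hand":[0.015,0.015,0.015,0.015,0.015],"offset":[[0,0,-0.01],[0,0,-0.025],[0,0,-0.04],[0,0,-0.04],[0,0,-0.035]],"delta_rot":[[0,0,0],[0,0,0],[0,0,0],[0,0,0],[0,0,0]]}'
python3 -m handwheel '{"hand":[0.015,0.015,0.015,0.015,0.015],"offset":[[0.002,0.02,0],[0.006,0.045,0],[0.007,0.055,0],[0.008,0.055,0],[0.008,0.055,0]],"delta_rot":[[0,0,0],[0,0,0],[0,0,0],[0,0,0],[0,0,0]]}'
python3 -m handwheel '{"hand":[0.015,0.015,0.015,0.015,0.015],"offset":[[0.008,0.055,0],[0.008,0.055,0],[0.008,0.055,0],[0.007,0.055,0],[0.007,0.05,0]],"delta_rot":[[0,0,0],[0,0,0],[0,0,0],[0,0,0],[0,0,0]]}'
python3 -m handwheel '{"hand":[0.015,0.015,0.015,0.015,0.015],"offset":[[0.004,0.04,0],[0.002,0.02,0],[0,0.005,0],[0,0,0],[0,0,0]],"delta_rot":[[0,0,0],[0,0,0],[0,0,0],[0,0,0],[0,0,0]]}'
python3 -c "
from h import *
plan(.4832,-.2649,.0165,-14)
im=vision.capture('scene')
cv2.imwrite('pics/c6.png',np.clip(im[:,:,::-1]*1.6,0,255).astype(np.uint8))"
```

```text
clock: 8.25
position: [0.5467, 0.3007, 0.1714]
orientation: [0.993, -0.122, 0.0, -0.0]
force: [-0.3, 0.1, -1.1]
width: 0.0234
clock: 8.88
position: [0.5198, 0.0676, 0.1688]
orientation: [0.993, -0.122, -0.001, 0.0]
force: [0.6, -0.7, -0.7]
width: 0.0236
clock: 9.5
position: [0.491, -0.2033, 0.1688]
orientation: [0.992, -0.122, -0.001, 0.0]
force: [0.9, -0.4, -0.6]
width: 0.0234
clock: 10.12
position: [0.4831, -0.2641, 0.1691]
orientation: [0.993, -0.121, -0.0, -0.0]
force: [-1.3, 0.8, -0.6]
width: 0.0232
t 10.12 pos [ 0.4831 -0.2641  0.1691] yaw -13.89 tilt 0.05 F [-1.3  0.8 -0.6] w 0.0232
turn z first 0.11 offset before turn [0.0003 0.0008 0.1526]
offset after turn [0.0003 0.0008 0.1526]
```

View pics/c6.png

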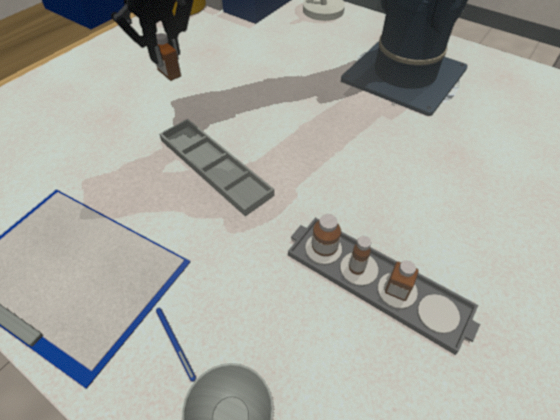

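```bash
python3 -c "
from h import *
look(['flat'],dict(flat=.1587),'7',guess=dict(flat=(.483,-.264)))"
python3 -m handwheel '{"hand":[0.015,0.015,0.015,0.015,0.015],"offset":[[0,0.001,0.02],[0,0,0.04],[0,0,0.04],[0,0,0.03],[0,0,0.01]],"delta_rot":[[0,0,0],[0,0,0],[0,0,0],[0,0,0],[0,0,0]]}'
python3 -c "
from h import *
plan(.4832,-.2649,.0154,-14)
look(['flat'],dict(flat=.0185),'8',guess=dict(flat=(.483,-.264)))"
```

```text
flat ['scene', 'top'] ([0.4811, -0.2581], np.float64(-35.4), np.float64(1.178)) ([0.4768, -0.263], np.float64(-36.8), np.float64(0.14)) ([0.4859, -0.2431], np.float64(4.5), np.float64(0.644))
clock: 11.0
position: [0.482, -0.2659, 0.0278]
orientation: [0.993, -0.122, -0.001, -0.0]
force: [0.4, 0.2, -0.0]
width: 0.0232
t 11.0 pos [ 0.482  -0.2659  0.0278] yaw -13.97 tilt 0.15 F [ 0.4  0.2 -0. ] w 0.0232
turn z first 0.03 offset before turn [ 0.001  -0.0012  0.0124]
offset after turn [ 0.001  -0.0012  0.0124]
flat ['top'] ([0.4844, -0.2393], np.float64(6.0), np.float64(1.249)) ([0.4844, -0.2393], np.float64(6.0), np.float64(1.249))
```

Occluded fits; the arm pose is reliable. Lower to 1 mm above expected contact, watching force, then release.

```bash
python3 -m handwheel '{"hand":[0.015,0.015,0.015,0.015,0.015],"offset":[[0.001,-0.001,0.004],[0,0,0.004],[0,0,0.002],[0,0,0.0015],[0,0,0]],"delta_rot":[[0,0,0],[0,0,0],[0,0,0],[0,0,0],[0,0,0]]}'
python3 -c "
from h import *
plan(.4832,-.2649,.0154,-14)
im=vision.capture('scene')
c=cv2.resize(im[70:230,130:290,::-1],(500,500),interpolation=2);cv2.imwrite('pics/c7.png',np.clip(c*1.7,0,255).astype(np.uint8))"
```

```text
clock: 11.82
position: [0.4838, -0.2658, 0.0177]
orientation: [0.993, -0.122, -0.0, -0.0]
force: [-0.5, 0.2, -2.1]
width: 0.0234
t 11.82 pos [ 0.4838 -0.2658  0.0177] yaw -13.98 tilt 0.01 F [-0.5  0.2 -2.1] w 0.0234
turn z first 0.02 offset before turn [-0.0008 -0.0007  0.0023]
offset after turn [-0.0008 -0.0007  0.0023]
```

View pics/c7.png

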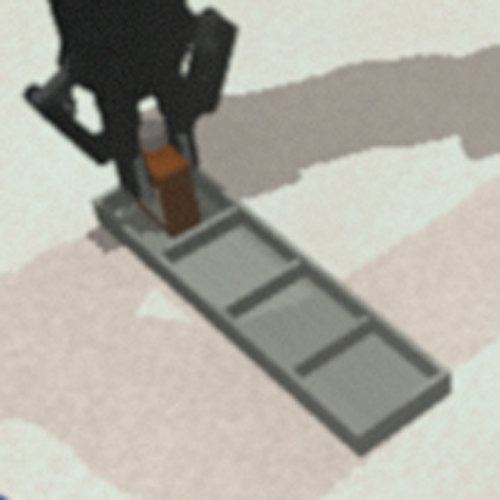

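```bash
python3 -m handwheel '{"hand":[0.015,0.015,0.015,0.015,0.015],"offset":[[0,0,0.001],[0,0,0.001],[0,0,0.0005],[0,0,0],[0,0,0]],"delta_rot":[[0,0,0],[0,0,0],[0,0,0],[0,0,0],[0,0,0]]}'
python3 -m handwheel '{"hand":[0.03,0.035,0.045,0.055,0.06],"offset":[[0,0,0],[0,0,0],[0,0,0],[0,0,0],[0,0,0]],"delta_rot":[[0,0,0],[0,0,0],[0,0,0],[0,0,0],[0,0,0]]}'
python3 -m handwheel '{"hand":[0.065,0.07,0.075,0.08,0.0854],"offset":[[0,0,-0.01],[0,0,-0.03],[0,0,-0.04],[0,0,-0.04],[0,0,-0.04]],"delta_rot":[[0,0,0],[0,0,0],[0,0,0],[0,0,0],[0,0,0]]}'
python3 -c "
from h import *
plan(.5415,.2377,.175,7)"
```

```text
clock: 12.5
position: [0.4839, -0.2658, 0.0153]
orientation: [0.993, -0.122, 0.0, 0.0]
force: [-1.4, -0.7, -1.7]
width: 0.0233
clock: 13.12
position: [0.4839, -0.2658, 0.0153]
orientation: [0.993, -0.122, 0.0, 0.0]
force: [0.0, 0.0, 0.3]
width: 0.0603
clock: 13.75
position: [0.4836, -0.2658, 0.1773]
orientation: [0.993, -0.122, 0.0, 0.0]
force: [0.7, 0.2, 0.1]
width: 0.0856
t 13.75 pos [ 0.4836 -0.2658  0.1773] yaw -14.0 tilt 0.02 F [0.7 0.2 0.1] w 0.0856
turn z first -21.0 offset before turn [-0.0656 -0.5025  0.0023]
offset after turn [ 0.1188 -0.4927  0.0023]
```

```bash
python3 -m handwheel '{"hand":[0.0854,0.0854,0.0854,0.0854,0.0854],"offset":[[-0.0066,-0.0502,0],[-0.0066,-0.0502,0],[-0.0066,-0.0502,0],[-0.0066,-0.0502,0],[-0.0066,-0.0502,0]],"delta_rot":[[0,0,0],[0,0,0],[0,0,0],[0,0,0],[0,0,0]]}'
python3 -m handwheel '{"hand":[0.0854,0.0854,0.0854,0.0854,0.0854],"offset":[[-0.0066,-0.0502,0],[-0.0066,-0.0502,0],[-0.0066,-0.0502,0],[-0.0066,-0.0502,0],[-0.0066,-0.0502,0]],"delta_rot":[[0,0,0],[0,0,0],[0,0,0],[0,0,0],[0,0,0]]}'
python3 -m handwheel '{"hand":[0.0854,0.0854,0.0854,0.0854,0.0854],"offset":[[0,0,0],[0,0,0],[0,0,0.03],[0,0,0.02],[0,0,0]],"delta_rot":[[0,0,-7],[0,0,-7],[0,0,-7],[0,0,0],[0,0,0]]}'
python3 -c "
from h import *
plan(.5415,.2377,.017,7)
look(['square'],dict(square=.009),'9',guess=dict(square=(.5415,.2377)))"
```

```text
clock: 14.38
position: [0.5125, -0.0127, 0.1761]
orientation: [0.993, -0.122, 0.0, -0.0]
force: [0.2, -0.2, 0.3]
width: 0.0853
clock: 15.0
position: [0.5411, 0.2389, 0.1761]
orientation: [0.993, -0.122, 0.0, -0.0]
force: [0.2, 0.6, -0.5]
width: 0.0852
clock: 15.62
position: [0.5403, 0.2368, 0.1247]
orientation: [0.998, 0.061, -0.001, 0.001]
force: [0.2, 0.6, -0.8]
width: 0.0851
t 15.62 pos [0.5403 0.2368 0.1247] yaw 7.0 tilt 0.14 F [ 0.2  0.6 -0.8] w 0.0851
turn z first -0.0 offset before turn [ 0.0016 -0.0008  0.1077]
offset after turn [ 0.0016 -0.0008  0.1077]
square ['scene', 'top'] ([0.5425, 0.238], np.float64(7.1), np.float64(0.142)) ([0.5425, 0.2384], np.float64(6.4), np.float64(0.056)) ([0.5422, 0.2362], np.float64(5.2), np.float64(0.067))
```

```bash
python3 -m handwheel '{"hand":[0.0854,0.0854,0.08,0.07,0.065],"offset":[[0.002,-0.001,0.03],[0,0,0.04],[0,0,0.025],[0,0,0.01],[0,0,0.003]],"delta_rot":[[0,0,0],[0,0,0],[0,0,0],[0,0,0],[0,0,0]]}'
python3 -m handwheel '{"hand":[0.06,0.05,0.042,0.025,0.025],"offset":[[0,0,0],[0,0,0],[0,0,0],[0,0,0],[0,0,0]],"delta_rot":[[0,0,0],[0,0,0],[0,0,0],[0,0,0],[0,0,0]]}' 40
python3 -c "
from h import *
plan(.4963,-.2002,.165,-12)"
```

```text
clock: 16.45
position: [0.5434, 0.2387, 0.0177]
orientation: [0.998, 0.061, 0.0, -0.0]
force: [-0.1, 0.0, 0.4]
width: 0.0647
clock: 17.08
position: [0.5433, 0.2387, 0.0179]
orientation: [0.998, 0.061, 0.0, -0.0]
force: [0.0, 0.5, 6.5]
width: 0.0336
t 17.07 pos [0.5433 0.2387 0.0179] yaw 7.02 tilt 0.05 F [0.  0.5 6.5] w 0.0336
turn z first 19.02 offset before turn [-0.1001  0.4298 -0.1473]
offset after turn [ 0.0454  0.439  -0.1473]
```

```bash
python3 -m handwheel '{"hand":[0.025,0.025,0.025,0.025,0.025],"offset":[[0,0,-0.01],[0,0,-0.025],[0,0,-0.04],[0,0,-0.04],[0,0,-0.035]],"delta_rot":[[0,0,0],[0,0,0],[0,0,0],[0,0,0],[0,0,0]]}'
python3 -m handwheel '{"hand":[0.025,0.025,0.025,0.025,0.025],"offset":[[0,0,0],[0,0,0],[0,0,0],[0.001,0.02,0],[0.004,0.04,0]],"delta_rot":[[0,0,6],[0,0,7],[0,0,6],[0,0,0],[0,0,0]]}'
python3 -m handwheel '{"hand":[0.025,0.025,0.025,0.025,0.025],"offset":[[0.006,0.055,0],[0.006,0.055,0],[0.006,0.055,0],[0.006,0.055,0],[0.006,0.055,0]],"delta_rot":[[0,0,0],[0,0,0],[0,0,0],[0,0,0],[0,0,0]]}'
python3 -m handwheel '{"hand":[0.025,0.025,0.025,0.025,0.025],"offset":[[0.005,0.05,0],[0.004,0.035,0],[0.001,0.015,0],[0,0.004,0],[0,0,0]],"delta_rot":[[0,0,0],[0,0,0],[0,0,0],[0,0,0],[0,0,0]]}'
python3 -c "
from h import *
plan(.4963,-.2002,.0139,-12)"
```

```text
clock: 17.7
position: [0.543, 0.2384, 0.1693]
orientation: [0.998, 0.061, 0.0, -0.0]
force: [0.3, 0.4, -1.8]
width: 0.0334
clock: 18.32
position: [0.5349, 0.1784, 0.1673]
orientation: [0.995, -0.102, -0.0, 0.0]
force: [0.3, -1.0, -1.2]
width: 0.0331
clock: 18.95
position: [0.5063, -0.0993, 0.1678]
orientation: [0.995, -0.104, 0.0, 0.0]
force: [0.3, -0.9, -1.0]
width: 0.0336
clock: 19.58
position: [0.4959, -0.1991, 0.1672]
orientation: [0.995, -0.104, -0.0, -0.0]
force: [0.8, -0.0, -0.6]
width: 0.0333
t 19.57 pos [ 0.4959 -0.1991  0.1672] yaw -11.89 tilt 0.04 F [ 0.8 -0.  -0.6] w 0.0333
turn z first 0.11 offset before turn [0.0006 0.0011 0.1533]
offset after turn [0.0006 0.0011 0.1533]
```

```bash
python3 -m handwheel '{"hand":[0.025,0.025,0.025,0.025,0.025],"offset":[[0.001,0.001,0.02],[0,0,0.04],[0,0,0.04],[0,0,0.03],[0,0,0.01]],"delta_rot":[[0,0,0],[0,0,0],[0,0,0],[0,0,0],[0,0,0]]}'
python3 -m handwheel '{"hand":[0.025,0.025,0.025,0.025,0.025],"offset":[[0,0,0.006],[0,0,0.004],[0,0,0.002],[0,0,0.001],[0,0,0]],"delta_rot":[[0,0,0],[0,0,0],[0,0,0],[0,0,0],[0,0,0]]}'
python3 -c "
from h import *
plan(.4963,-.2002,.0139,-12)"
```

```text
clock: 20.2
position: [0.4962, -0.1995, 0.0258]
orientation: [0.995, -0.103, -0.001, -0.001]
force: [0.0, -0.3, 0.1]
width: 0.0335
clock: 20.82
position: [0.4968, -0.2015, 0.0146]
orientation: [0.995, -0.104, 0.0, 0.0]
force: [-0.0, 0.7, -0.5]
width: 0.0335
t 20.82 pos [ 0.4968 -0.2015  0.0146] yaw -11.98 tilt 0.02 F [-0.   0.7 -0.5] w 0.0335
turn z first 0.02 offset before turn [-0.0007 -0.0011  0.0007]
offset after turn [-0.0007 -0.0011  0.0007]
```

```bash
python3 -m handwheel '{"hand":[0.025,0.025,0.038,0.045,0.055],"offset":[[0,0,0.0007],[0,0,0],[0,0,0],[0,0,0],[0,0,0]],"delta_rot":[[0,0,0],[0,0,0],[0,0,0],[0,0,0],[0,0,0]]}'
python3 -m handwheel '{"hand":[0.065,0.07,0.075,0.08,0.0854],"offset":[[0,0,0],[0,0,-0.03],[0,0,-0.04],[0,0,-0.04],[0,0,-0.04]],"delta_rot":[[0,0,0],[0,0,0],[0,0,0],[0,0,0],[0,0,0]]}'
python3 -c "
from h import *
plan(.546,.169,.165,-12)"
```

```text
clock: 21.45
position: [0.4967, -0.2014, 0.0136]
orientation: [0.995, -0.104, 0.0, 0.0]
force: [0.7, -0.1, -0.0]
width: 0.0549
clock: 22.08
position: [0.4964, -0.2014, 0.1649]
orientation: [0.995, -0.104, -0.0, 0.0]
force: [0.3, 0.2, -0.2]
width: 0.0855
t 22.07 pos [ 0.4964 -0.2014  0.1649] yaw -11.99 tilt 0.01 F [ 0.3  0.2 -0.2] w 0.0855
turn z first 0.01 offset before turn [-2.840e-02 -3.726e-01 -1.000e-04]
offset after turn [-2.850e-02 -3.726e-01 -1.000e-04]
```

```bash
python3 -m handwheel '{"hand":[0.0854,0.0854,0.0854,0.0854,0.0854],"offset":[[-0.0036,-0.0466,0],[-0.0036,-0.0466,0],[-0.0036,-0.0466,0],[-0.0036,-0.0466,0],[-0.0036,-0.0466,0]],"delta_rot":[[0,0,0],[0,0,0],[0,0,0],[0,0,0],[0,0,0]]}'
python3 -m handwheel '{"hand":[0.0854,0.0854,0.0854,0.0854,0.0854],"offset":[[-0.0036,-0.0466,0],[-0.0036,-0.0466,0],[-0.0036,-0.0466,0],[0,0,0.02],[0,0,0.02]],"delta_rot":[[0,0,0],[0,0,0],[0,0,0],[0,0,0],[0,0,0]]}'
python3 -c "
from h import *
plan(.546,.169,.018,-12)
look(['tall','wide'],dict(tall=.009,wide=.009),'10',cams=('scene',),guess=dict(tall=(.546,.169),wide=(.54,.105)))
im=vision.capture('top');c=cv2.resize(im[140:270,280:460,::-1],(720,520),interpolation=2);cv2.imwrite('pics/c8.png',np.clip(c*1.6,0,255).astype(np.uint8))"
```

```text
clock: 22.7
position: [0.5274, 0.0318, 0.1637]
orientation: [0.995, -0.104, 0.0, -0.0]
force: [0.4, 0.1, -0.6]
width: 0.0852
clock: 23.32
position: [0.5457, 0.1701, 0.123]
orientation: [0.995, -0.104, 0.0, -0.0]
force: [-0.8, -0.8, 0.3]
width: 0.0853
t 23.32 pos [0.5457 0.1701 0.123 ] yaw -11.89 tilt 0.01 F [-0.8 -0.8  0.3] w 0.0853
turn z first 0.11 offset before turn [0.0005 0.0011 0.105 ]
offset after turn [0.0005 0.0011 0.105 ]
tall ['scene'] ([0.5445, 0.1688], np.float64(4.9), np.float64(0.073)) ([0.5445, 0.1688], np.float64(4.9), np.float64(0.073))
wide ['scene'] ([0.5395, 0.1063], np.float64(2.6), np.float64(0.054)) ([0.5395, 0.1063], np.float64(2.6), np.float64(0.054))
```

View pics/c8.png

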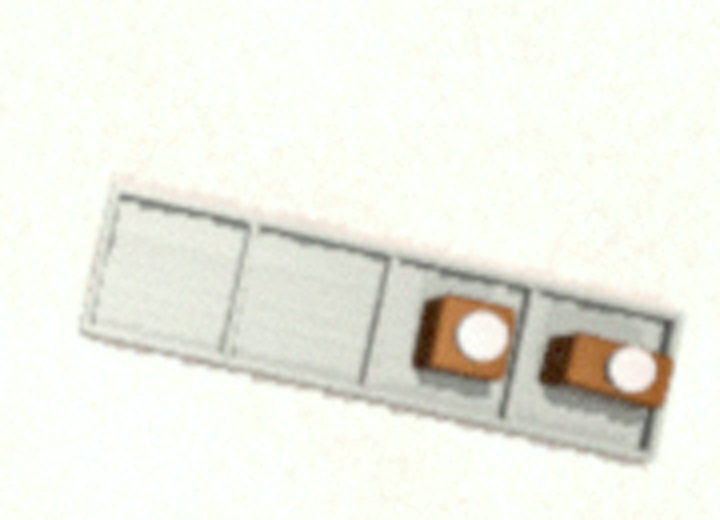

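```bash
python3 -m handwheel '{"hand":[0.0854,0.08,0.07,0.06,0.055],"offset":[[0,0.001,0.03],[0,0,0.04],[0,0,0.022],[0,0,0.01],[0,0,0.003]],"delta_rot":[[0,0,0],[0,0,0],[0,0,0],[0,0,0],[0,0,0]]}'
python3 -m handwheel '{"hand":[0.05,0.042,0.034,0.017,0.017],"offset":[[0,0,0],[0,0,0],[0,0,0],[0,0,0],[0,0,0]],"delta_rot":[[0,0,0],[0,0,0],[0,0,0],[0,0,0],[0,0,0]]}' 40
python3 -c "
from h import *
plan(.5093,-.1354,.165,-12)"
```

```text
clock: 24.15
position: [0.5462, 0.1682, 0.019]
orientation: [0.995, -0.104, 0.0, -0.0]
force: [-0.7, 0.2, -0.6]
width: 0.055
clock: 24.78
position: [0.5459, 0.1684, 0.019]
orientation: [0.995, -0.104, 0.0, -0.0]
force: [-0.7, 0.1, 6.1]
width: 0.0248
t 24.77 pos [0.5459 0.1684 0.019 ] yaw -11.98 tilt 0.04 F [-0.7  0.1  6.1] w 0.0248
turn z first 0.02 offset before turn [ 0.0273  0.3047 -0.1461]
offset after turn [ 0.0274  0.3047 -0.1461]
```

```bash
python3 -m handwheel '{"hand":[0.017,0.017,0.017,0.017,0.017],"offset":[[0,0,-0.01],[0,0,-0.025],[0,0,-0.04],[0,0,-0.04],[0,0,-0.035]],"delta_rot":[[0,0,0],[0,0,0],[0,0,0],[0,0,0],[0,0,0]]}'
python3 -m handwheel '{"hand":[0.017,0.017,0.017,0.017,0.017],"offset":[[0.001,0.015,0],[0.003,0.035,0],[0.005,0.05,0],[0.005,0.055,0],[0.005,0.055,0]],"delta_rot":[[0,0,0],[0,0,0],[0,0,0],[0,0,0],[0,0,0]]}'
python3 -m handwheel '{"hand":[0.017,0.017,0.017,0.017,0.017],"offset":[[0.004,0.045,0],[0.003,0.03,0],[0.001,0.015,0],[0,0.0045,0],[0,0,0]],"delta_rot":[[0,0,0],[0,0,0],[0,0,0],[0,0,0],[0,0,0]]}'
python3 -c "
from h import *
plan(.5093,-.1354,.015,-12)"
```

```text
clock: 25.4
position: [0.5456, 0.1681, 0.1706]
orientation: [0.995, -0.104, 0.0, -0.0]
force: [0.9, 0.8, -0.2]
width: 0.0249
clock: 26.02
position: [0.5194, -0.0432, 0.168]
orientation: [0.995, -0.104, -0.001, 0.0]
force: [1.6, -1.4, -0.9]
width: 0.0249
clock: 26.65
position: [0.5089, -0.1342, 0.1684]
orientation: [0.995, -0.104, -0.0, -0.0]
force: [0.3, 0.8, 0.3]
width: 0.0248
t 26.65 pos [ 0.5089 -0.1342  0.1684] yaw -11.93 tilt 0.04 F [0.3 0.8 0.3] w 0.0248
turn z first 0.07 offset before turn [0.0007 0.0011 0.1534]
offset after turn [0.0007 0.0011 0.1534]
```

```bash
python3 -m handwheel '{"hand":[0.017,0.017,0.017,0.017,0.017],"offset":[[0.001,0,0.02],[0,0,0.04],[0,0,0.04],[0,0,0.03],[0,0,0.01]],"delta_rot":[[0,0,0],[0,0,0],[0,0,0],[0,0,0],[0,0,0]]}'
python3 -m handwheel '{"hand":[0.017,0.017,0.017,0.017,0.017],"offset":[[0,0,0.006],[0,0,0.004],[0,0,0.002],[0,0,0.001],[0,0,0]],"delta_rot":[[0,0,0],[0,0,0],[0,0,0],[0,0,0],[0,0,0]]}'
python3 -c "
from h import *
plan(.5093,-.1354,.015,-12)"
```

```text
clock: 27.28
position: [0.5092, -0.1338, 0.027]
orientation: [0.995, -0.103, -0.001, -0.0]
force: [-0.6, -1.0, -0.4]
width: 0.0248
clock: 27.9
position: [0.51, -0.1354, 0.0159]
orientation: [0.995, -0.104, 0.0, -0.0]
force: [0.1, 0.3, -0.1]
width: 0.0247
t 27.9 pos [ 0.51   -0.1354  0.0159] yaw -11.98 tilt 0.02 F [ 0.1  0.3 -0.1] w 0.0247
turn z first 0.02 offset before turn [-0.0007  0.0001  0.0009]
offset after turn [-0.0007  0.0001  0.0009]
```

```bash
python3 -m handwheel '{"hand":[0.017,0.017,0.030,0.037,0.045],"offset":[[0,0,0.0009],[0,0,0],[0,0,0],[0,0,0],[0,0,0]],"delta_rot":[[0,0,0],[0,0,0],[0,0,0],[0,0,0],[0,0,0]]}'
python3 -m handwheel '{"hand":[0.055,0.065,0.075,0.08,0.0854],"offset":[[0,0,0],[0,0,-0.03],[0,0,-0.04],[0,0,-0.04],[0,0,-0.04]],"delta_rot":[[0,0,0],[0,0,0],[0,0,0],[0,0,0],[0,0,0]]}'
python3 -c "
from h import *
plan(.5397,.1057,.165,-12)"
```

```text
clock: 28.52
position: [0.5098, -0.1355, 0.0147]
orientation: [0.995, -0.104, -0.0, 0.0]
force: [0.2, -0.5, -0.9]
width: 0.0447
clock: 29.15
position: [0.5096, -0.1354, 0.166]
orientation: [0.995, -0.104, -0.0, 0.0]
force: [1.2, 0.5, 0.5]
width: 0.0851
t 29.15 pos [ 0.5096 -0.1354  0.166 ] yaw -11.99 tilt 0.01 F [1.2 0.5 0.5] w 0.0851
turn z first 0.01 offset before turn [-0.0206 -0.2421  0.001 ]
offset after turn [-0.0207 -0.2421  0.001 ]
```

```bash
python3 -m handwheel '{"hand":[0.0854,0.0854,0.0854,0.0854,0.0854],"offset":[[-0.0041,-0.0484,0],[-0.0041,-0.0484,0],[-0.0041,-0.0484,0],[-0.0041,-0.0484,0],[-0.0041,-0.0484,0]],"delta_rot":[[0,0,0],[0,0,0],[0,0,0],[0,0,0],[0,0,0]]}'
python3 -m handwheel '{"hand":[0.0854,0.0854,0.0854,0.0854,0.0854],"offset":[[0,0,0.02],[0,0,0.02],[0,0,0],[0,0,0],[0,0,0]],"delta_rot":[[0,0,0],[0,0,0],[0,0,0],[0,0,0],[0,0,0]]}'
python3 -c "
from h import *
plan(.5397,.1057,.015,-12)"
```

```text
clock: 29.78
position: [0.54, 0.1072, 0.1648]
orientation: [0.995, -0.104, 0.0, -0.0]
force: [0.6, -1.0, -0.7]
width: 0.0855
clock: 30.4
position: [0.5405, 0.1055, 0.1255]
orientation: [0.995, -0.105, 0.001, -0.0]
force: [0.1, 0.2, -0.1]
width: 0.0858
t 30.4 pos [0.5405 0.1055 0.1255] yaw -12.0 tilt 0.08 F [ 0.1  0.2 -0.1] w 0.0858
turn z first -0.0 offset before turn [-0.001   0.      0.1105]
offset after turn [-0.001   0.      0.1105]
```

```bash
python3 -m handwheel '{"hand":[0.0854,0.0854,0.0854,0.08,0.075],"offset":[[-0.001,0,0.03],[0,0,0.04],[0,0,0.025],[0,0,0.012],[0,0,0.0035]],"delta_rot":[[0,0,0],[0,0,0],[0,0,0],[0,0,0],[0,0,0]]}'
python3 -m handwheel '{"hand":[0.065,0.055,0.05,0.035,0.035],"offset":[[0,0,0],[0,0,0],[0,0,0],[0,0,0],[0,0,0]],"delta_rot":[[0,0,0],[0,0,0],[0,0,0],[0,0,0],[0,0,0]]}' 45
python3 -m handwheel '{"hand":[0.035,0.035,0.035,0.035,0.035],"offset":[[0,0,0],[0,0,0],[0,0,-0.005],[0,0,-0.01],[0,0,-0.015]],"delta_rot":[[0,0,0],[0,0,0],[0,0,0],[0,0,0],[0,0,0]]}'
python3 -c "
from h import *
plan(.5224,-.0707,.165,-12)
im=vision.capture('scene');c=cv2.resize(im[170:290,260:400,::-1],(560,480),interpolation=2);cv2.imwrite('pics/c9.png',np.clip(c*1.6,0,255).astype(np.uint8))"
```

```text
clock: 31.02
position: [0.5393, 0.1057, 0.0143]
orientation: [0.995, -0.104, 0.0, -0.0]
force: [0.7, 0.5, 0.9]
width: 0.0748
clock: 31.65
position: [0.5394, 0.1059, 0.0149]
orientation: [0.995, -0.104, 0.0, -0.0]
force: [-1.5, 0.6, 7.2]
width: 0.0423
clock: 32.28
position: [0.5389, 0.1057, 0.0449]
orientation: [0.995, -0.104, -0.0, 0.0]
force: [0.3, 0.6, -0.7]
width: 0.0424
t 32.27 pos [0.5389 0.1057 0.0449] yaw -11.99 tilt 0.03 F [ 0.3  0.6 -0.7] w 0.0424
turn z first 0.01 offset before turn [ 0.0205  0.176  -0.1201]
offset after turn [ 0.0205  0.176  -0.1201]
```

View pics/c9.png

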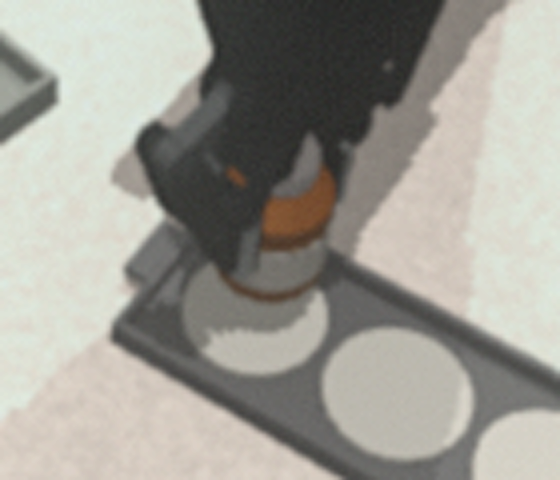

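```bash
python3 -m handwheel '{"hand":[0.035,0.035,0.035,0.035,0.035],"offset":[[0,0,-0.02],[0,0,-0.03],[0,0,-0.03],[0.001,0.012,0],[0.003,0.03,0]],"delta_rot":[[0,0,0],[0,0,0],[0,0,0],[0,0,0],[0,0,0]]}'
python3 -m handwheel '{"hand":[0.035,0.035,0.035,0.035,0.035],"offset":[[0.005,0.04,0],[0.005,0.04,0],[0.004,0.03,0],[0.002,0.018,0],[0.0005,0.006,0]],"delta_rot":[[0,0,0],[0,0,0],[0,0,0],[0,0,0],[0,0,0]]}'
python3 -m handwheel '{"hand":[0.035,0.035,0.035,0.035,0.035],"offset":[[0,0,0],[0,0,0.015],[0,0,0.03],[0,0,0.03],[0,0,0.015]],"delta_rot":[[0,0,0],[0,0,0],[0,0,0],[0,0,0],[0,0,0]]}'
python3 -c "
from h import *
plan(.5224,-.0707,.0109,-12)"
```

```text
clock: 32.95
position: [0.534, 0.0645, 0.124]
orientation: [0.995, -0.103, 0.0, -0.0]
force: [1.1, -0.4, -2.5]
width: 0.0422
clock: 33.58
position: [0.5221, -0.0716, 0.1239]
orientation: [0.994, -0.105, -0.0, 0.0]
force: [0.4, 0.3, -1.4]
width: 0.0426
clock: 34.2
position: [0.5216, -0.0695, 0.032]
orientation: [0.995, -0.104, -0.001, -0.0]
force: [0.3, -0.3, -0.9]
width: 0.0427
t 34.2 pos [ 0.5216 -0.0695  0.032 ] yaw -11.9 tilt 0.16 F [ 0.3 -0.3 -0.9] w 0.0427
turn z first 0.1 offset before turn [0.0011 0.001  0.0211]
offset after turn [0.0011 0.001  0.0211]
```

```bash
python3 -m handwheel '{"hand":[0.035,0.035,0.035,0.035,0.035],"offset":[[0,0,0.01],[0,0,0.006],[0,0,0.002],[0,0,0.0015],[0,0,0]],"delta_rot":[[0,0,0],[0,0,0],[0,0,0],[0,0,0],[0,0,0]]}'
python3 -c "
from h import *
plan(.5224,-.0707,.0109,-12)"
```

```text
clock: 34.83
position: [0.5229, -0.0707, 0.0151]
orientation: [0.995, -0.104, 0.0, -0.0]
force: [-0.5, 0.3, -1.4]
width: 0.0424
t 34.83 pos [ 0.5229 -0.0707  0.0151] yaw -11.98 tilt 0.04 F [-0.5  0.3 -1.4] w 0.0424
turn z first 0.02 offset before turn [-0.0005  0.0001  0.0042]
offset after turn [-0.0005  0.0001  0.0042]
```

```bash
python3 -m handwheel '{"hand":[0.035,0.035,0.035,0.035,0.035],"offset":[[0,0,0.0015],[0,0,0.001],[0,0,0.001],[0,0,0.0005],[0,0,0]],"delta_rot":[[0,0,0],[0,0,0],[0,0,0],[0,0,0],[0,0,0]]}'
python3 -m handwheel '{"hand":[0.035,0.045,0.052,0.06,0.07],"offset":[[0,0,0],[0,0,0],[0,0,0],[0,0,0],[0,0,0]],"delta_rot":[[0,0,0],[0,0,0],[0,0,0],[0,0,0],[0,0,0]]}'
python3 -m handwheel '{"hand":[0.075,0.08,0.08,0.08,0.08],"offset":[[0,0,-0.005],[0,0,-0.03],[0,0,-0.04],[0,0,-0.04],[0,0,-0.04]],"delta_rot":[[0,0,0],[0,0,0],[0,0,0],[0,0,0],[0,0,0]]}'
python3 -m handwheel '{"hand":[0.08,0.08,0.08,0.08,0.08],"offset":[[0,-0.05,-0.02],[0,-0.05,0],[0,-0.05,0],[0,-0.05,0],[0,-0.05,0]],"delta_rot":[[0,0,0],[0,0,0],[0,0,0],[0,0,0],[0,0,0]]}'
python3 -c "
from h import *
plan(.5224,-.0707,.0109,-12)
z=dict(wide=.005,tall=.005,square=.005,flat=.005)
g=dict(wide=(.5224,-.0707),tall=(.51,-.1355),square=(.4967,-.2014),flat=(.4839,-.2658))
look(z,z,'F',guess=g)
a=cv2.imread('pics/sceneF.png')[70:230,130:290];b=cv2.imread('pics/topF.png')[150:280,290:460]
cv2.imwrite('pics/c10.png',np.clip(np.hstack([cv2.resize(a,(400,400)),cv2.resize(b,(400,400))])*1.6,0,255).astype(np.uint8))"
```

```text
clock: 35.45
position: [0.5225, -0.0706, 0.0107]
orientation: [0.995, -0.104, -0.0, 0.0]
force: [0.2, 0.3, -0.8]
width: 0.0422
clock: 36.08
position: [0.5226, -0.0706, 0.0107]
orientation: [0.995, -0.104, 0.0, 0.0]
force: [1.1, 0.1, 0.1]
width: 0.0705
clock: 36.7
position: [0.5223, -0.0707, 0.1674]
orientation: [0.995, -0.104, 0.0, 0.0]
force: [0.7, 0.3, 0.1]
width: 0.08
clock: 37.33
position: [0.5745, 0.1755, 0.1862]
orientation: [0.995, -0.104, 0.0, -0.0]
force: [0.1, -0.7, 0.0]
width: 0.0797
t 37.33 pos [0.5745 0.1755 0.1862] yaw -11.99 tilt 0.02 F [ 0.1 -0.7  0. ] w 0.0797
turn z first 0.01 offset before turn [1.000e-04 2.516e-01 1.752e-01]
offset after turn [2.000e-04 2.516e-01 1.752e-01]
wide ['scene', 'top'] ([0.5212, -0.0712], np.float64(5.7), np.float64(0.091)) ([0.5216, -0.0703], np.float64(0.5), np.float64(0.038)) ([0.5214, -0.0716], np.float64(3.9), np.float64(0.049))
tall ['scene', 'top'] ([0.5095, -0.135], np.float64(5.6), np.float64(0.209)) ([0.5096, -0.1338], np.float64(2.6), np.float64(0.154)) ([0.51, -0.1353], np.float64(4.2), np.float64(0.045))
square ['scene', 'top'] ([0.4955, -0.2025], np.float64(-22.1), np.float64(0.236)) ([0.4948, -0.2023], np.float64(-29.9), np.float64(0.076)) ([0.4963, -0.2034], np.float64(-5.6), np.float64(0.1))
flat ['scene', 'top'] ([0.483, -0.2666], np.float64(-21.2), np.float64(0.308)) ([0.4814, -0.2685], np.float64(-29.7), np.float64(0.178)) ([0.4836, -0.267], np.float64(-12.0), np.float64(0.057))
```

View pics/c10.png

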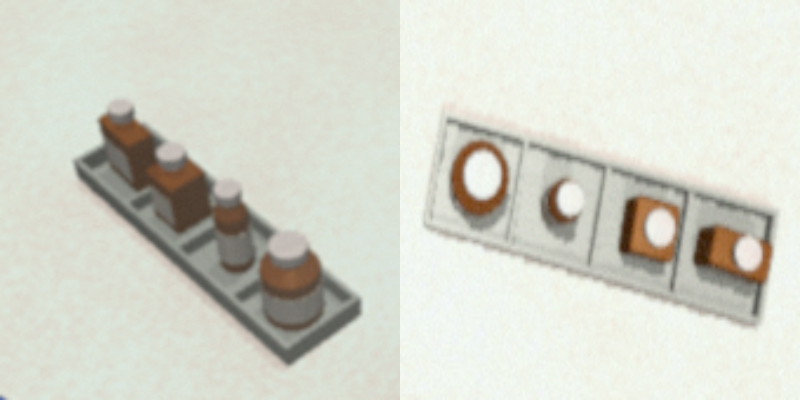

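All four bottles stand upright in their wells. In the top crop, from the left: wide (480,175), tall (565,200), square (655,230), flat (735,255).

```bash
python3 -c "
from bench import r; print(r.hand_in())"
```

```text
the job is handed in; nothing more can be done
None
```

All four bottles are in the rack in reversed order, and I handed the job in at about 37.5 s on the robot's clock. The carrier held, from the left, flat, square, tall, wide. The rack now holds wide, tall, square, flat.

**Last checks:** The final pictures from both cameras show each bottle upright in its own well, released. The gripper was clear, with the wrist force near zero. The fitted positions are within about 3 mm of the well centres.

**What disagreed:**
- **First grasp:** My first try at the flat bottle closed on its neck, at 18 mm instead of 24 mm. The pictures showed the fingertips about 30 mm higher than the stated tool geometry implies. I opened, went lower and regripped without disturbing the bottle, then used that correction for all four.
- **Fits under occlusion:** With a bottle in the gripper, the network's position fits were unusable, so I relied on the arm's own readings there. In the final view, the turn angles fitted for the square and flat bottles differ by 18 to 24 degrees between the two cameras, because neighbouring bottles overlap. Their positions agree to about 3 mm.
- **Contact on lowering:** No clear contact force showed on any placing. I judged that the bottles stood on the well floors from the height reached and the pictures.

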